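# Ready the tabletop easel and hold it upright

## Robot

A 6-joint arm with a two-finger parallel gripper is mounted at the origin on a cart in front of the work surface, level with it; the furniture and walls round the work are solid. World frame = base frame: x ahead of the robot, y to its left, z up, the work surface at z = 0. Lengths are in m, angles in rad, forces in N, time in s.
With the tool pointing down it reaches from about 0.3 to 0.775 m from the base axis. Payload 14.6 kg.
Tool frame: the origin (TCP) lies on the centre line of the jaws, within the pads' length; the fingertips stand 17 mm ahead of it and the grasp point (between the pads) lies 2 mm behind it (env.tip_extent is the distance from the TCP to the fingertips, in m); z points along the fingers, y is the line along which they close (so a half turn about z gives the same grasp; the last joint's range is limited). The gripper opens to 94 mm and grips with 3 to 60 N. Pads are 16 mm wide; open, the fingers measure 119 mm over their backs; the gripper's body (75 mm by 177 mm) begins 78 mm behind the grasp point.
Start: joints at [1.2, 0.3, 1.521, -0, 1.321, -0.067], TCP at [0.165, 0.525, 0.222] pointing down, gripper open.
Joint ranges: [-3.03, 3.03], [-0.79, 2.21], [0.23, 2.52], [-1.04, 4.18], [0, 3.07], [-2.55, 2.55]. Speed limits (rad/s): [2.22, 2.22, 2.57, 3.14, 3.14, 3.14].

## Interface

Orientations are given as a unit quaternion [w, x, y, z].
In Python, from bench import env gives the robot as it stands. Calls block until the motion is done:
- env.move_pose(position, orientation): joint-space move of the TCP to a pose.
- env.line_to(position, orientation=None, feed=0.15, guard=None): straight line of the TCP; orientation=None keeps the orientation; feed is the mean speed in m/s. With guard (N) it stops when the force on the tool has changed by that much, and returns True; else False.
- env.movej(angles): joint-space move.
- env.open_gripper() and env.close_gripper(squeeze=None): open the fingers fully, or close them until they stop; squeeze is the grip in N (None keeps the last).
- env.dwell(seconds).
- env.solve_ik(position, orientation): joint angles nearest the present ones, or None.
- env.read_camera(name): name is "side" or "top" or "wrist"; returns (picture, depth): 480x640x3 uint8, red, green, blue; 480x640 float32, m along the optical axis (not along the pixel's ray), 0 where there is no reading.
- env.camera_model(name): a dict with "intrinsics" (3x3 intrinsics, pixels), "R" (3x3) and "t" (3): a world point X has camera coordinates R X + t; the wrist camera has in their place "T_tool_cam" (4x4, takes a point from camera to tool coordinates, whose origin is the TCP and whose axes are the flange's). Camera axes: x right, y down, z forward; pixel columns grow to the right and rows downward; lengths in m; the calibration is good to about 2 mm. A picture is of the moment at which its call begins: read the wrist's pose just before it. camera_model takes no time and is no camera call.
A pose or a line that the arm cannot do raises env.PlanningError and nothing moves.
- env.sign_off(): hands the job in; it is judged then, once.
Readings, each from a call of its own:
- env.read_time_s(): time.
- env.read_joint_pos(): joint angles.
- env.read_joint_velocities(): joint speeds.
- env.read_joint_efforts(): joint torques, N m.
- env.read_ee_pos(): TCP position.
- env.read_tcp_rot(): TCP orientation.
- env.read_contact_force(): force on the tool from outside, world axes, zero at the start.
- env.read_moment(): the same for the moment, N m.
- env.read_opening(): opening from 0.0 (shut) to 1.0 (fully open).
- env.read_grasp_force(): force on a finger pad.
Only numpy, scipy, OpenCV 4.12 (cv2) and the standard library are available. Lean on these libraries where they do the work, as an engineer would, in place of code of your own. Each camera call takes 0.05 s, during which the arm holds its last target. There are 200 camera calls.

## Task

Get the tabletop easel ready for me to pin paper on it: first slide its lock bolt fully to the open (right-hand) end of its track, then, with the frame still parked on its rests, flip the kickstand down over centre until it snaps against its stop. Then raise the frame by its handle to upright and finish while still holding it there in the gripper, steady, since it tips over if let go; leave the other things on the table where they are.

Things in the scene. Friction and masses are not known exactly. Their poses are not given: they have to be found in the camera images.
- easel_base: Fixed wooden base board of the easel, 250x240x15 mm. Origin on the table right under the frame's hinge; x along the hinge (away from the robot at yaw 0, turned up to 0.3 rad), y left, z up. Board reaches x -150..100, y -140..100 mm. Front right: aluminium track along y, top 29 mm over the table, centre x -125, y -65 mm, 116x36 mm. Two slanted rests right of the frame carry it parked.
- frame: Tilting tube frame (14 mm) with a thin board in it, 0.6 kg; 132 mm wide at the foot, 96 at its cross rail 130 mm up. Origin on the hinge, 50 mm above the base's origin; x along the hinge like the base's, z up the frame, y out of its left face. Turns about x only. Parked it leans 0.35 rad right (handle to -y) on the rests; upright: z vertical, handle right over the hinge.
- frame_hinge (a point): Middle of the frame's free hinge (the frame's origin). Let go upright, the frame tips left by its own weight, to 0.12 rad, where the lowered kickstand's foot lands on the board (0.5 rad with it up); leaning right over 0.1 rad it falls back on its rests. A lug at the frame's foot, at x -81 mm, sticks out right; the bolt's tongue above it locks the frame down until the bolt has slid some 35 mm.
- handle (a point): Middle of the carrying handle on top of the frame, on the axis of a round black bar 14 mm thick along the frame's x, between two posts (10 mm thick) 42 mm either side; 178 mm from the hinge along the frame's z. 70 mm of the bar is free; the cross rail's top is 41 mm below the bar's axis.
- bolt (a joint): Lock bolt on the front track, m: 0 at the locked end (next to the frame), 0.060 at the open end (stop); grows as the grip slides right (-y of the base). Starts at 0 to 0.012. Friction about 1.5 N; stays where it is left.
- bolt_grip (a point): Centre of the top of the bolt's black grip block, 24 (x) by 22 (y) by 40 mm tall, its top 69 mm above the table. A steel tongue 8 mm thick, its top 25 mm above the track, runs 40 mm from the grip towards the frame (+x of the base).
- kickstand (a joint): Kickstand on the left face of the frame, rad: 0 folded (leg parallel to the hinge, pointing along the frame's +x, away from the robot), 1.7 fully down on its stop. Turns about the frame's y axis. An over-centre spring pushes it back to 0 below about 0.7 rad and snaps it on to 1.7 past that; turning it takes under 1.5 N at the foot.
- kick_foot (a point): Centre of the rubber ball (18 mm across) at the free end of the kickstand's leg, a 12 mm round bar. The ball lies 95 mm from the pivot along the leg's direction (frame's +x when folded) and 42 mm further left (frame's +y) than the pivot: the leg slants outwards, clear of the frame.
- kick_pivot (a point): Pivot of the kickstand on the frame's hub: in the frame's axes at x 0, y 20, z 75 mm from the frame's origin.
- sharpener: Bystander: orange pencil sharpener with a black collar, 37x61x34 mm, lying near the base board's right-hand edge. Origin under its middle.
- eraser_box: Bystander: eraser in a red sleeve, 31x66x20 mm, near the base board's left-hand edge. Origin under its middle.
- ink_bottle: Bystander: square ink bottle with black cap, 58x60x69 mm, behind the base board. Origin under its middle.
- kneaded_eraser: Bystander: grey lump of kneaded eraser, 32x31x16 mm, lying on the base board's far right corner. Origin under its middle.
- tape_1: Bystander: roll of masking tape, 104x102x25 mm, on the right of the table. Origin under its middle.
- mint_tin: Bystander: small oblong tin, 36x64x17 mm, on the right of the table. Origin under its middle.

How it is judged:
On the way, in this order (a step that is already met when the one before it is completed fails the run):
1. the bolt is slid to the open end while the frame is parked and the kickstand is folded (value of joint bolt above 0.054 m and value of joint kickstand below 0.5 rad and angle between frame's own z axis and vertical above 0.22 rad), for 0.2 s.
2. the kickstand is flipped fully down while the frame is still parked (value of joint kickstand above 1.6 rad and value of joint bolt above 0.054 m and angle between frame's own z axis and vertical above 0.22 rad), for 0.2 s.
At the end, for the whole second after the job is handed in: The gripper's fingers hold the frame (contact over 1 N) upright within 0.07 rad (4 degrees) and still (under 0.1 rad/s), so that neither the rests nor the kickstand's foot carries it; the kickstand is fully down (over 1.6 of 1.7 rad) and the bolt at the open end (over 54 of 60 mm) (angle between frame's own z axis and vertical below 0.07 rad and contact force between the fingers and frame above 1 N and angular speed of frame below 0.1 rad/s and value of joint kickstand above 1.6 rad and value of joint bolt above 0.054 m); the arm keeps its last pose, push and grip.
It fails at once if one of the other things on the table is pushed more than 30 mm from its place (distance of any of sharpener, eraser_box, ink_bottle, kneaded_eraser, tape_1, mint_tin from where it was at the start of the episode above 0.03 m).
It also fails if it takes over 64 s, if anything falls off the work surface, if the arm or the gripper's body presses on something with over 40 N, if the wrist force passes 120 N, or if a joint passes its speed limit or range.

## Working session

There is one attempt and no reset: what is moved stays moved. The work goes in short steps, each a Python script; the robot and the scene stay as the last script left them, time stands still between calls to the robot, and variables do not carry over. Pictures are saved under pics/ and viewed, at most 10 in all, crops included, and the job is handed in when it is done.

```bash
mkdir -p pics; ls
cat > h.py <<'E'
import numpy as np, cv2
from bench import env
def cam(n):
    m=env.camera_model(n); im,d=env.read_camera(n); return im,d,m
def pts(d,m):
    K=np.array(m['intrinsics']);R=np.array(m['R']);t=np.array(m['t'])
    v,u=np.mgrid[0:480,0:640]
    c=np.stack([(u-K[0,2])/K[0,0]*d,(v-K[1,2])/K[1,1]*d,d],-1)
    return (c-t)@R
E
python3 - <<'E'
from h import *
for n in('top','side'):
    im,d,m=cam(n); cv2.imwrite(f'pics/{n}0.png',im[...,::-1]); np.savez(f'{n}0.npz',im=im,d=d,P=pts(d,m))
    R=np.array(m['R']);print(n,m['intrinsics'],-R.T@m['t'],R)
E
```

```text
pics
top [[596.62612936   0.         313.91728555]
 [  0.         596.62612936 240.73476125]
 [  0.           0.           1.        ]] [ 0.44255409 -0.0667785   1.37654819] [[-1.79061456e-03 -9.99762339e-01  2.17269106e-02]
 [-9.92390995e-01 -8.98309101e-04 -1.23123136e-01]
 [ 1.23113392e-01 -2.17820565e-02 -9.92153534e-01]]
side [[609.84947521   0.         321.79008326]
 [  0.         609.84947521 242.10312403]
 [  0.           0.           1.        ]] [0.49801205 1.1825654  0.70476281] [[-0.99829151 -0.0524233  -0.02580432]
 [ 0.00296371  0.39562908 -0.9184056 ]
 [ 0.0583548  -0.91691299 -0.39479778]]
```

View pics/top0.png

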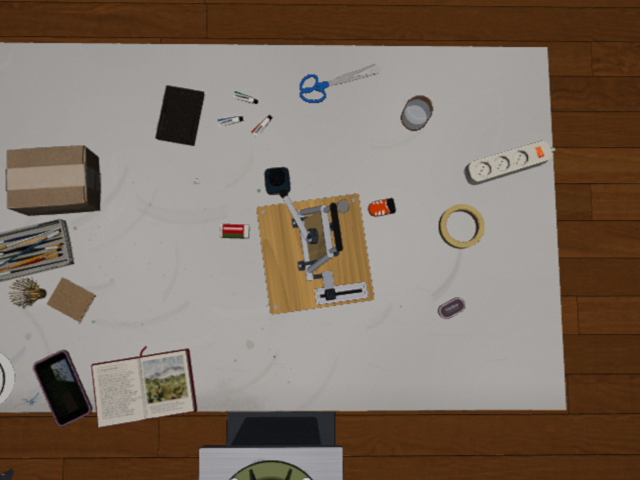

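View pics/side0.png

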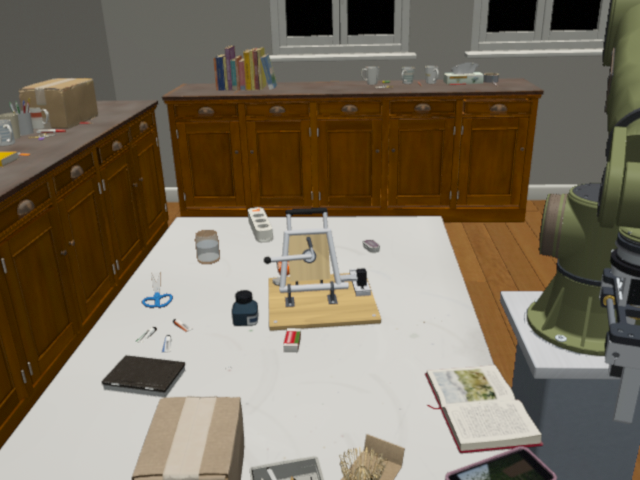

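The top view shows the board with corners near (257,207), (359,194), (373,300) and (271,314). The grip is at (331,295), the handle bar at (336,228) and the kick ball near (285,193), close to the ink bottle. In the side view the ball is at (267,260) and the grip at (361,275).

```bash
cat >> h.py <<'E'
def base():
    z=np.load('base.npz'); return z['o'],float(z['yaw'])
def W(p):
    o,y=base(); c,s=np.cos(y),np.sin(y)
    return np.array([o[0]+c*p[0]-s*p[1],o[1]+s*p[0]+c*p[1],p[2]])
def F(p,a):  # frame coords -> base coords, a = lean right(+)
    x,y,z=p; return np.array([x, y*np.cos(a)-z*np.sin(a)*1.0, 0.05+z*np.cos(a)+y*np.sin(a)]) if 0 else np.array([x,y*np.cos(a)-z*np.sin(a),0.05+z*np.cos(a)+y*np.sin(a)])
def inv(P):
    o,y=base(); c,s=np.cos(y),np.sin(y); d=P-np.r_[o,0]
    return np.stack([c*d[...,0]+s*d[...,1],-s*d[...,0]+c*d[...,1],d[...,2]],-1)
E
python3 - <<'E'
from h import *
z=np.load('top0.npz');P=z['P'];im=z['im']
hsv=cv2.cvtColor(im,cv2.COLOR_RGB2HSV)
m=(hsv[...,0]>8)&(hsv[...,0]<28)&(hsv[...,1]>80)&(abs(P[...,2]-.015)<.008)&(P[...,0]>.25)&(P[...,0]<.8)&(abs(P[...,1])<.2)
m=cv2.morphologyEx(m.astype(np.uint8),cv2.MORPH_OPEN,np.ones((3,3)))
n,l,s,_=cv2.connectedComponentsWithStats(m);k=1+s[1:,4].argmax();m=l==k
q=P[m];print(len(q),np.median(q[:,2]))
r=cv2.minAreaRect((q[:,:2]*1000).astype(np.float32));print(r)
yaw=np.deg2rad(r[2]); yaw=(yaw+np.pi/4)%(np.pi/2)-np.pi/4
c=np.array(r[0])/1000;R=np.array([[np.cos(yaw),-np.sin(yaw)],[np.sin(yaw),np.cos(yaw)]])
o=c-R@[-.025,-.02];print('o',o,'yaw',yaw)
np.savez('base.npz',o=o,yaw=yaw)
for n in('top','side'):
    z=np.load(n+'0.npz');B=inv(z['P']);v=z['im'].max(-1)
    near=(abs(B[...,0])<.2)&(abs(B[...,1])<.2)
    g=near&(abs(B[...,2]-.069)<.006)&(v<70)&(B[...,0]<-.08)&(z['d']>0)
    h=near&(B[...,2]>.2)&(v<80)&(z['d']>0)
    for nm,mm in(('grip',g),('handle',h)):
        q=B[mm]; print(n,nm,len(q),q.size and (q.mean(0),q.min(0),q.max(0)))
print(F([0,0,.178],.35)if 0 else (0,-.178*np.sin(.35),.05+.178*np.cos(.35)))
# ball: dark near side pixel
z=np.load('side0.npz');B=inv(z['P']);print(B[257:264,263:272].reshape(-1,3)[::8])
E
```

```text
4269 0.014043500969024979
((577.02197265625, -42.999481201171875), (249.23944091796875, 128.43490600585938), 8.053421020507812)
o [ 0.59897349 -0.01969432] yaw 0.14055871285718313
top grip 98 (array([-0.12561777, -0.09336411,  0.068795  ]), array([-0.13666563, -0.10482599,  0.06350369]), array([-0.11450583, -0.08280701,  0.07495123]))
top handle 317 (array([-0.00120363, -0.11596429,  0.22194587]), array([-0.04792763, -0.12320221,  0.20747728]), array([ 0.04633976, -0.10889829,  0.22972639]))
side grip 39 (array([-0.12201716, -0.0872143 ,  0.06694427]), array([-0.1322742 , -0.10134846,  0.06312814]), array([-0.11255146, -0.07923   ,  0.07007453]))
side handle 234 (array([ 0.00190109, -0.11113872,  0.21747155]), array([-0.04507362, -0.12094458,  0.20783413]), array([ 0.04968601, -0.10266932,  0.22379098]))
(0, np.float64(-0.06103580972707034), np.float64(0.21720834288683344))
[[ 0.11416359 -0.35884911 -0.00390833]
 [ 0.06846644  1.20454721  0.70476281]
 [ 0.0892129  -0.02507255  0.14395514]
 [ 0.0914197  -0.01799084  0.14492087]
 [ 0.09364516 -0.01299262  0.14495242]
 [ 0.09606944 -0.01752842  0.14059871]
 [ 0.09833581 -0.01480781  0.13958905]
 [ 0.1006555  -0.01440305  0.13750932]]
```

Only the board's left half was segmented, so I'll use all of the wood.

Run:
```python
from h import *
z=np.load('top0.npz');P=z['P'];im=z['im']
hsv=cv2.cvtColor(im,cv2.COLOR_RGB2HSV)
m=(hsv[...,0]>8)&(hsv[...,0]<28)&(hsv[...,1]>80)&(abs(P[...,2]-.015)<.008)&(P[...,0]>.25)&(P[...,0]<.8)&(P[...,1]<.1)&(P[...,1]>-.2)
n,l,s,_=cv2.connectedComponentsWithStats(m.astype(np.uint8));m=np.isin(l,[i for i in range(1,n) if s[i,4]>60])
q=P[m]
r=cv2.minAreaRect((q[:,:2]*1000).astype(np.float32));print(r)
yaw=np.deg2rad(r[2]); yaw=(yaw+np.pi/4)%(np.pi/2)-np.pi/4
c=np.array(r[0])/1000;R=np.array([[np.cos(yaw),-np.sin(yaw)],[np.sin(yaw),np.cos(yaw)]])
o=c-R@[-.025,-.02];print('o',o,'yaw',yaw)
np.savez('base.npz',o=o,yaw=yaw)
for n in('top','side'):
    z=np.load(n+'0.npz');B=inv(z['P']);v=z['im'].max(-1)
    near=(abs(B[...,0])<.2)&(abs(B[...,1])<.2)
    g=near&(abs(B[...,2]-.069)<.006)&(v<70)&(B[...,0]<-.08)&(z['d']>0)
    h=near&(B[...,2]>.2)&(v<80)&(z['d']>0)
    b=(v<90)&(abs(B[...,0]-.095)<.03)&(abs(B[...,1]-.04)<.03)&(abs(B[...,2]-.14)<.03)
    for nm,mm in(('grip',g),('handle',h),('ball',b)):
        q=B[mm]; print(n,nm,len(q),q.size and np.round((np.median(q,0),q.min(0),q.max(0)),4).tolist())
    # bystanders near: red, orange, ink
    if n=='top':
        for nm,(u,vv) in dict(ink=(277,181),era=(235,231),sharp=(382,207),knead=(344,206)).items(): print(nm,B[vv,u])
def try_(p,Rm):
    from scipy.spatial.transform import Rotation as Ro
    return env.solve_ik(p,Ro.from_matrix(Rm).as_quat(scalar_first=True))
from scipy.spatial.transform import Rotation as Ro
for f in (0,.35):
    # foot
    a=.35;print('foot exp',[.095,.062*np.cos(a)-.0*1-.075*np.sin(a)*1, .05+.075*np.cos(a)+.062*np.sin(a)])
    break
print('pivot W',W([0,.02*np.cos(.35)-.075*np.sin(.35),0.127]),'handle',W([0,-.061,.217]),'grip',W([-.125,-.04,.069]), env.read_tcp_rot())
```

```text
((584.5186157226562, -97.67715454101562), (249.614990234375, 238.46542358398438), 7.789832592010498)
o [ 0.60657712 -0.07447322] yaw 0.13595822690974735
top grip 98 [[-0.1254, -0.0382, 0.069], [-0.1363, -0.0501, 0.0635], [-0.1142, -0.0281, 0.075]]
top handle 317 [[-0.0003, -0.0607, 0.222], [-0.0475, -0.0677, 0.2075], [0.0468, -0.0538, 0.2297]]
top ball 52 [[0.0941, 0.0332, 0.1467], [0.0865, 0.0245, 0.1415], [0.1016, 0.0414, 0.1544]]
ink [0.13923919 0.04267056 0.0708948 ]
era [0.04825843 0.15377925 0.01739535]
sharp [ 0.05559831 -0.18702841  0.03463026]
knead [ 0.07042756 -0.10156823  0.02931058]
side grip 39 [[-0.1221, -0.0315, 0.067], [-0.132, -0.0466, 0.0631], [-0.1123, -0.0245, 0.0701]]
side handle 234 [[0.0018, -0.0554, 0.2181], [-0.0447, -0.0656, 0.2078], [0.0501, -0.0474, 0.2238]]
side ball 34 [[0.0958, 0.0393, 0.1444], [0.0893, 0.0315, 0.1363], [0.1024, 0.0473, 0.1514]]
foot exp [0.095, np.float64(0.03252377263737864), np.float64(0.1417126175257914)]
pivot W [ 0.60751639 -0.08133915  0.127     ] handle [ 0.61484504 -0.13491031  0.217     ] grip [ 0.48815222 -0.13104657  0.069     ] [-9.93858352e-05  1.51311279e-01  9.88486041e-01 -4.83419641e-04]
```

Base origin and yaw check out against the handle, the ball and the grip height. Now the bolt: closed fingers behind its left face, pushed right to the stop.

```bash
cat >> h.py <<'E'
from scipy.spatial.transform import Rotation as Ro
def ori(xb,tilt=0,flip=0):
    """tool x along base axis angle xb; z down, tilted right by tilt about base x"""
    o,y=base()
    R=Ro.from_euler('z',y)*Ro.from_euler('x',tilt)*Ro.from_euler('z',xb+(np.pi if flip else 0))*Ro.from_euler('x',np.pi)
    return R.as_quat(scalar_first=True)
def best(p,xb,tilt=0):
    r=[]
    for f in(0,1):
        j=env.solve_ik(p,ori(xb,tilt,f))
        if j is not None: r.append((np.abs(np.array(j)-env.read_joint_pos()).max(),f))
    print('ik',r); return min(r)[1]
T=env.tip_extent
E
python3 - <<'E'
from h import *
env.close_gripper(10)
a=W([-.125,-.006,.16]); f=best(a,0); q=ori(0,0,f)
env.move_pose(a,q)
z=.042+T
print(env.line_to(W([-.125,-.006,z]),feed=.1,guard=8), env.read_ee_pos())
print(env.line_to(W([-.125,-.086,z]),feed=.05,guard=12))
print(inv(env.read_ee_pos()),env.read_contact_force(),env.read_time_s())
env.line_to(W([-.125,-.066,z])); env.line_to(W([-.125,-.066,.2]))
im,d,m=cam('top'); B=inv(pts(d,m)); v=im.max(-1)
g=(abs(B[...,2]-.069)<.006)&(v<70)&(abs(B[...,0]+.125)<.03)&(abs(B[...,1])<.15)
print(g.sum(), B[g].min(0) if g.any() else 0,B[g].max(0) if g.any() else 0)
E
```

```text
ik [(np.float64(1.4734287297709727), 0), (np.float64(1.9131480187805046), 1)]
False [ 0.48387767 -0.09743243  0.05954883]
True
[-0.12498531 -0.07249307  0.05894895] [0.09015099 7.12446413 4.91557053] 6.3833
0 0 0
```

```bash
cat >> h.py <<'E'
def foot(th,r=.092,a=.35,up=0):
    return F([r*np.cos(th),.02+.042*r/.095,.075-r*np.sin(th)+up],a)
E
python3 - <<'E'
from h import *
env.line_to(W([-.125,-.066,.34]),feed=.25)
p=foot(0); print(p)
p[2]+=.009+.03+T
f=best(W(p+[0,0,.1]),np.pi/2); q=ori(np.pi/2,0,f)
print(q)
env.move_pose(W(p+[0,0,.1]),q); env.line_to(W(p),feed=.15)
for n in('top','side'):
    im,d,m=cam(n); B=inv(pts(d,m)); v=im.max(-1)
    g=(abs(B[...,2]-.069)<.006)&(v<70)&(abs(B[...,0]+.125)<.03)&(abs(B[...,1])<.15)
    if g.any(): print(n,g.sum(), B[g].min(0),B[g].max(0))
    cr=im[130:350,200:420] if n=='top' else im[180:350,220:420]
    cv2.imwrite(f'pics/{n}1.png',cv2.resize(cr[...,::-1],None,fx=2.7,fy=2.7))
print(env.read_time_s())
E
```

```text
[0.092      0.03127787 0.14125783]
ik [(np.float64(1.288455042510833), 0)]
[4.02567185e-17 6.57442105e-01 7.53505062e-01 4.61388781e-17]
top 100 [-0.1364456  -0.10562531  0.0637712 ] [-0.11436136 -0.08331503  0.07401651]
side 30 [-0.1311282  -0.09767926  0.06301814] [-0.11202067 -0.07603401  0.07083399]
10.575
```

View pics/side1.png

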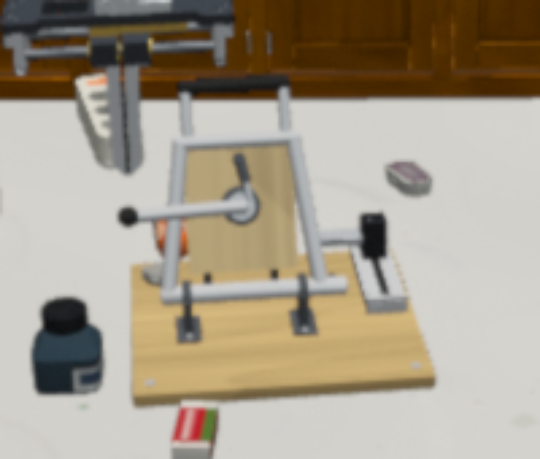

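The bolt has moved 55 mm and its grip is at y −0.0945, so the bolt reads about 0.0595 m, at the stop. In the side crop the closed fingertips at (127,172) are right above the ball at (128,216). Next I push the ball along its arc.

Run:
```python
from h import *
for th in np.r_[np.arange(0,1.06,.15)]:
    p=foot(th)+[0,0,.007+T]
    g=env.line_to(W(p),feed=.06,guard=10)
    print(round(th,2),g,env.read_contact_force().round(2))
    if g: break
env.dwell(.5)
im,d,m=cam('side');cv2.imwrite('pics/side2.png',cv2.resize(im[180:350,220:420,::-1],None,fx=2.7,fy=2.7));print(env.read_time_s())
```

```text
0.0 False [ 0.03 -0.78 -0.12]
0.15 False [0.38 0.68 0.16]
0.3 False [-0.4  -0.5   0.97]
0.45 False [-0.49 -0.51 -0.41]
0.6 False [ 0.73 -0.51 -0.21]
0.75 False [ 0.03  0.32 -0.87]
0.9 False [-0.11 -0.62 -0.12]
1.05 False [ 0.2   0.67 -0.48]
14.4917
```

View pics/side2.png

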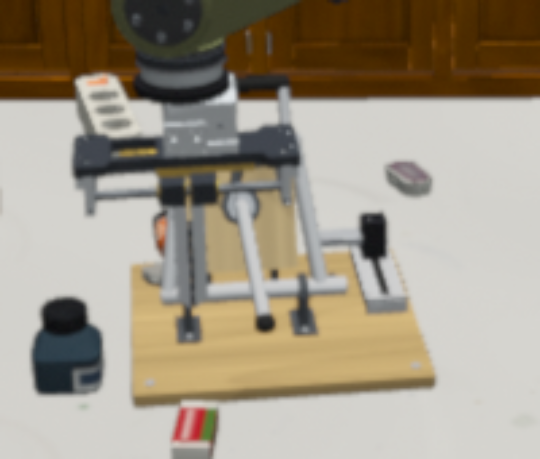

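The leg at (255,265)–(265,322) points down past vertical, against its stop, and the frame is still parked. Now the handle.

Run:
```python
from h import *
p=inv(env.read_ee_pos()); env.line_to(W(p+[0,.02,.03])); env.line_to(W([p[0],p[1]+.02,.36]),feed=.25)
env.open_gripper()
a=.35
h=F([0,0,.178],a); pre=F([0,0,.178+.09],a)
f=best(W(pre),0,a); q=ori(0,a,f)
print(h,[env.solve_ik(W(F([0,0,.178],b)),ori(0,b,f)) is not None for b in(.35,.2,0)])
env.move_pose(W(pre),q); print(env.line_to(W(h),feed=.08,guard=10),env.read_contact_force())
im,d,m=cam('side');cv2.imwrite('pics/side3.png',cv2.resize(im[150:350,210:430,::-1],None,fx=2.7,fy=2.7))
im,d,m=cam('wrist');cv2.imwrite('pics/w3.png',im[...,::-1]);print(env.read_time_s())
```

```text
ik [(np.float64(1.2096418186064224), 0), (np.float64(1.9319508349833712), 1)]
[ 0.         -0.06103581  0.21720834] [True, True, True]
False [-0.01377871  0.35113479  0.03890076]
19.9333
```

View pics/side3.png

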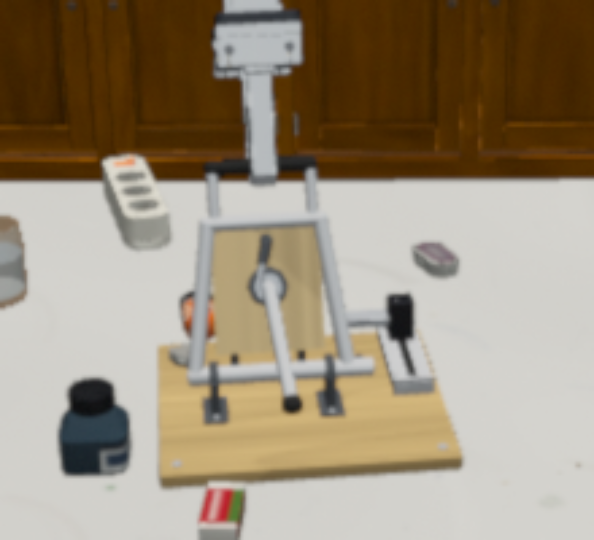

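View pics/w3.png

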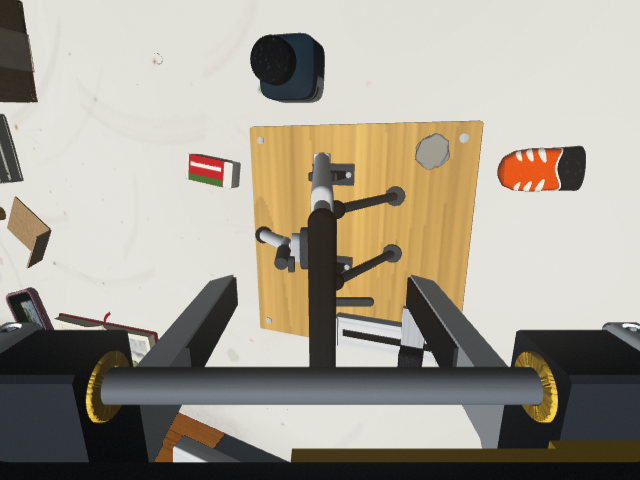

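The bar (column 322) is centred between the fingers (235 and 410), and the fingertips pass it between the posts. I close and raise along the arc.

Run:
```python
from h import *
env.close_gripper(40); print(env.read_opening(),env.read_grasp_force(),env.read_contact_force(),inv(env.read_ee_pos()))
for a in np.linspace(.35,0,8)[1:]:
    g=env.line_to(W(F([0,0,.178],a)),ori(0,a,0),feed=.04,guard=30)
    print(round(a,2),g,env.read_contact_force().round(2))
    if g: break
env.dwell(.5)
print(env.read_opening(),env.read_grasp_force(),inv(env.read_ee_pos()),env.read_contact_force())
im,d,m=cam('side');cv2.imwrite('pics/side4.png',cv2.resize(im[150:350,210:430,::-1],None,fx=2.7,fy=2.7))
B=inv(pts(d,m));v=im.max(-1)
h=(B[...,2]>.2)&(B[...,2]<.245)&(abs(B[...,0])<.05)&(abs(B[...,1])<.03)&(v<60); print('bar front',h.sum(),np.median(B[h],0))
print(env.read_time_s())
```

```text
0.13836009675046082 39.999858140945435 [ 0.38344125  0.5742392  -0.66621858] [-4.94212763e-06 -6.10970230e-02  2.17182135e-01]
0.3 False [ 0.47 -0.73 -0.92]
0.25 False [-0.94 -0.34 -0.84]
0.2 False [-2.05 -1.15 -0.11]
0.15 False [-2.29 -0.35 -0.31]
0.1 False [-2.76 -0.94  0.08]
0.05 False [-3.01 -0.77 -0.9 ]
0.0 False [-3.7  -0.6  -1.47]
0.13845970804003765 39.99943971633911 [-7.33719214e-05 -1.00768262e-04  2.27913914e-01] [-4.96852475 -1.06286909 -1.50215881]
bar front 152 [0.01375851 0.00577973 0.22985088]
24.3333
```

View pics/side4.png

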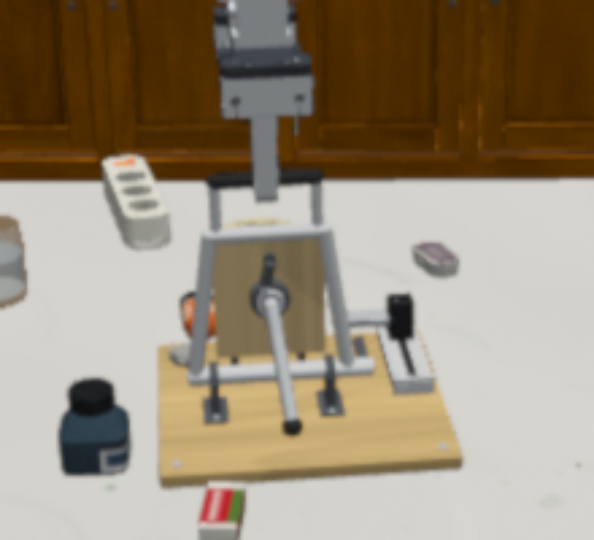

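The bar is about 1 mm from straight above the hinge and held with 40 N. The leg is down, the bolt is open, and the bystanders look unmoved.

```bash
python3 -c "
from h import *
print(env.sign_off())"
```

```text
the job is handed in; nothing more can be done
None
```

I've handed the job in, with no verdict returned: the lock bolt is at its open end, the kickstand is down on its stop, and the gripper holds the frame upright by its handle, about 24 s into the 64 s allowed.

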